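# Close the boiler of the steam espresso machine

### The arm

A 6-joint arm with a two-finger parallel gripper is mounted at the origin on a cart in front of the work surface, level with it; the furniture and walls round the work are solid. World frame = base frame: x ahead of the robot, y to its left, z up, the work surface at z = 0. Lengths are in m, angles in rad, forces in N, time in s.
With the tool pointing down it reaches from about 0.425 to 0.95 m from the base axis. Payload 3.5 kg.
Tool frame: the origin (TCP) lies between the finger pads, 19 mm behind the fingertips; this is the grasp point; z points along the fingers, y is the line along which they close (so a half turn about z gives the same grasp; the last joint's range is limited). The gripper opens to 85 mm and grips with 20 to 120 N. Pads are 22 mm wide; open, the fingers measure 114 mm over their backs; the gripper's body (76 mm by 85 mm) begins 54 mm behind the grasp point. The pads swing forward as they close: fully open they stand 13 mm farther back than shut.
Start: joints at [-0.15, 0.286, 1.577, -0, 1.279, -0.15], TCP at [0.675, 0, 0.25] pointing down, gripper open.
Joint ranges: [-2.77, 2.77], [-0.9, 2.22], [0.21, 2.48], [-1.53, 4.67], [0.24, 2.81], [-2.84, 2.84]. Speed limits (rad/s): [2.79, 2.79, 3.14, 3.14, 3.14, 3.14].

### API

Orientations are given as a unit quaternion [x, y, z, w].
In Python, from plant import ctrl gives the robot as it stands. The module is installed in compiled form; this text tells all that it offers.
- The arm moves only by the tool send_rows, never from a script. Its argument "rows" is text: rows parted by semicolons, each of 7 numbers parted by spaces: the turn, a rotation vector about the tool's x, y, z in fractions of the full range, 1 being 90 degrees, then the shift along the tool's x, y, z in parts of the range, where 1.0 means 400 mm, then the opening, from -1 (shut) to 1 (fully open). A call has 1 to 8 rows; each row is the pose to reach, as a shift and turn from the pose commanded when the call began, along the tool's axes at that moment; what a row does not reach only later rows make up. A row lasts 1/8 s, in which the tool goes at most 62.5 mm and 10.7 degrees, less where a joint would pass 70% of its speed; a pose out of reach is approached as far as the arm can. Shift and turn numbers lie between -1 and 1, and a call with a number outside is refused. A call with a gripper value outside its range is refused whole. The fingers move at their own pace and stop on an object; "grip_force" is the grip in N (left out, the last holds). Time passes only in rows, so rows that repeat a pose let the fingers close. It gives the time, the measured TCP pose, the force, the opening and the grip force at its end, in the units of the state.
- ctrl.get_state(): the state, without advancing time (a new reading comes with each control period).
- ctrl.read_camera(name): name is "scene" or "side" or "wrist"; returns a dict with "color" (400x640x3 uint8, red, green, blue), "fx", "fy", "cx", "cy" (pixels), "D" ([k1, k2, p1, p2, k3] as OpenCV has them; the pictures are not rectified), "extrinsics" (4x4, takes a point from world to camera coordinates). Camera axes: x right, y down, z forward; pixel columns grow to the right and rows downward; lengths in m; the calibration is good to about 2 mm. A picture is of the moment at which its call begins. There is no depth.
- ctrl.sign_off(): hands the job in; it is judged then, once.
Trained networks look in a picture, given as the dict that the camera call returned (one of the last four; its "shot" number tells which), for a name from the list of things; names that differ only in an ending like _2 or _b are one class to them, and where a whole thing is asked for, a point or a joint stands for the part that bears it (a point fixed in the world has none). Each returns a list of dicts, best first, with "p" (0 to 1); they miss things now and then, are a little off and sometimes report something else, mostly with a low value. They report only what shows in the picture. A call takes as long as a camera call. They do not tell look-alikes from the thing itself.
- ctrl.look_for(picture, target): "position" ([x, y, z] in m, in the coordinates of the camera as it stood for that picture, good to about 4 mm: the middle of the surface that is visible of it).
The state is a dict: "time": time; "qpos": joint angles; "dq": joint speeds; "joint_efforts": joint torques, N m; "eef_pos": TCP position; "tcp_rot": TCP orientation; "contact_force": force on the tool from outside, world axes, zero at the start; "wrist_torque": the same for the moment, N m; "opening": opening from 0.0 (shut) to 1.0 (fully open); "finger_force": force on a finger pad.
Only numpy, scipy, OpenCV 4.12 (cv2) and the standard library are available. Lean on these libraries where they do the work, as an engineer would, in place of code of your own. Each camera call takes 0.05 s, during which the arm holds its last target. There are 200 camera calls.

### The job

Put the boiler cap back on the espresso machine: stand its plug upright in the round filler neck on top, turn it backward (anticlockwise from above) under light pressure until you feel it drop into the start of the thread, then screw it forward (clockwise) until it is fully home, snug on its gasket and up against its stop, and let go. Do not force it anywhere, and keep it straight: turned forward before it has dropped, it only jams on the thread. Leave the mugs and the pepper mill where they stand.

Things in the scene. Friction and masses are not known exactly. Their poses are not given: they have to be found in the camera images.
- cap: Boiler cap, about 0.22 kg, standing upright on its plug. Origin: centre of the plug's underside; z up, x along the wing grip. Brass plug 34 mm in diameter, tapered to 28 mm over its lowest 3 mm; three brass studs, 6 mm thick, 120 degrees apart, stick out to 24 mm from the axis, their undersides 5 mm above the origin; steel flange 66 mm in diameter, 28 to 35 mm high; black wing grip above it.
- cap_grip (a point): Where to hold the cap: in its black wing grip, a bar 58 mm long (cap's x), 20 mm wide (cap's y), 35 to 64 mm above the cap's origin. This point is on the axis, 56 mm above the origin; with the TCP here the fingertips just clear the flange.
- cap_seat (a point): Centre of the flange's underside, the face that lands on the gasket: 28 mm above the cap's origin. Its height above boiler_mouth tells the state: 19 mm studs on the ribs, 15 mm riding on the thread's ridges, under 4 mm dropped into the starts, 1.4 mm BELOW at the end stop.
- machine: Red and black steam espresso machine, fixed, 230 mm deep (x), 170 mm wide (y), flat red top 240 mm high. Origin: centre of its underside; front towards its -x. The round filler neck stands up from the top. The black filter-holder handle sticks out in front to 200 mm from the origin, 145 mm high; a thin steam wand hangs at its right (-y) side.
- boiler_mouth (a point): Centre of the filler neck's mouth, at the upper face of the white gasket ring, 255 mm above the machine's underside; neck bore 51 mm. Inside is a three-start right-hand quick thread, a start (gap) every 120 degrees; where the starts lie differs each time and is not given. Forcing it anywhere (contact forces adding up to over 80 N, about 1 N m) counts as damage.
- thread_tops (a point): On the neck's axis, level with the three ridges' flat tops, 8 mm below the mouth; bore between them 38 mm. Set down, the cap mostly lands on them, now and then straight in the starts. At each ridge's forward end a rib 3 mm wide stands 4 mm higher, so the studs cannot turn forward past it; turned backward they come off a rib onto a ridge and reach a start within 105 degrees.
- thread_floor (a point): On the neck's axis, level with the floor of the starts, 19.4 mm below the mouth. A start has 18 degrees of free turn; further back is a hard rib. Forward the cap screws down 5.4 mm per rad, best free to slide down between loosely closed fingers; it meets the gasket 65 to 80 degrees on, and a hard end stop 76 to 95 degrees on. Drawing it down takes up to 0.3 N m; friction then holds it.
- gasket (a joint): Squeeze of the white silicone gasket ring in the mouth, m: 0 untouched, growing as the cap presses it down, about 10 N per mm; about 0.0014 with the cap at its end stop.
- white_mug: White mug, 98 mm high, on the worktop at the back left, loose; bystander. Origin: underside.
- spotted_mug: White mug with blue spots, 93 mm high, loose on the machine's drip tray under the spouts; bystander. Origin: underside.
- pepper_mill: Brown wooden pepper mill, 58 mm in diameter, 170 mm high, loose, left of the machine beyond the cap; bystander. Origin: underside.
There are look-alikes about, which are no part of the job. Of the things that look like the cap, take the one that is farthest from the robot's base at the start.

How it is judged:
By the outcome, as a careful person would: the job done as asked, in the order asked, and still so for the second after the job is handed in, with the robot touching nothing.
It also fails if it takes over 61 s, if anything falls off the work surface, if the arm or the gripper's body presses on something with over 40 N, if the wrist force passes 120 N, or if a joint passes its speed limit or range.

## Working session

There is one attempt and no reset: what is moved stays moved. The work goes in short steps, Python scripts to look and compute and a tool call to move; the robot and the scene stay as the last step left them, time stands still between calls to the robot, and variables do not carry over. Pictures are saved under pics/ and viewed, at most 10 in all, crops included, and the job is handed in when it is done.

Besides the shell and the picture viewer there is one more tool, called after "Request:" as name(argument=value, ...) on one line, values as JSON. send_rows: Moves the arm, as the interface text tells. Its arguments: {"type":"object","properties":{"rows":{"type":"string"},"grip_force":{"type":"number"}},"required":["rows"]}

```bash
mkdir -p pics; cat > h.py <<'E'
import numpy as np, cv2
from plant import ctrl
def w(cam,p):
    E=np.array(cam["extrinsics"]); return np.linalg.inv(E)[:3]@np.r_[p,1]
def K(c): return np.array([[c["fx"],0,c["cx"]],[0,c["fy"],c["cy"]],[0,0,1.]])
def proj(c,P):
    E=np.array(c["extrinsics"]); r,_=cv2.Rodrigues(E[:3,:3]); return cv2.projectPoints(np.float64(P).reshape(-1,3),r,E[:3,3],K(c),np.array(c["D"]))[0].reshape(-1,2)
def ray(c,uv,z):
    n=cv2.undistortPoints(np.float64([[uv]]),K(c),np.array(c["D"]))[0,0]; Ei=np.linalg.inv(np.array(c["extrinsics"]))
    d=Ei[:3,:3]@np.r_[n,1]; o=Ei[:3,3]; return o+d*(z-o[2])/d[2]
def save(c,n,crop=None,s=1):
    im=c["color"][:,:,::-1]
    if crop: im=im[crop[1]:crop[3],crop[0]:crop[2]]
    cv2.imwrite("pics/"+n,cv2.resize(im,None,fx=s,fy=s,interpolation=cv2.INTER_CUBIC))
E
python3 - <<'E'
from h import *
for n in ["scene","side"]:
    c=ctrl.read_camera(n); save(c,n+"0.png")
    for t in ["cap","cap_grip","machine","boiler_mouth","pepper_mill"]:
        for d in ctrl.look_for(c,t)[:4]:
            P=w(c,d["position"]); print(n,t,round(d["p"],2),P.round(4),proj(c,P).round())
print(ctrl.get_state())
E
```

```text
scene cap 0.77 [ 0.3744 -0.0619  0.0397] [[248. 250.]]
scene cap 0.6 [ 0.4244 -0.1848  0.0447] [[292. 258.]]
scene cap_grip 0.97 [ 0.381  -0.0634  0.0456] [[250. 247.]]
scene cap_grip 0.72 [0.3395 0.0425 0.0358] [[216. 242.]]
scene cap_grip 0.58 [ 0.4182 -0.1774  0.0424] [[288. 259.]]
scene machine 0.61 [ 0.4747 -0.436   0.2201] [[385. 238.]]
scene boiler_mouth 0.81 [ 0.4707 -0.4349  0.2208] [[384. 238.]]
side cap 0.88 [ 0.3814 -0.0643  0.0377] [[256. 262.]]
side cap 0.64 [0.3418 0.0509 0.0376] [[209. 261.]]
side cap 0.61 [ 0.4246 -0.1791  0.0387] [[303. 261.]]
side cap_grip 0.67 [ 0.4227 -0.1793  0.0354] [[303. 262.]]
side cap_grip 0.66 [ 0.3776 -0.0577  0.0344] [[253. 263.]]
side cap_grip 0.59 [0.3433 0.0499 0.0333] [[210. 262.]]
side machine 0.68 [ 0.4711 -0.4014  0.2383] [[403. 227.]]
side boiler_mouth 0.93 [ 0.4715 -0.404   0.2448] [[404. 226.]]
side pepper_mill 0.96 [ 0.6238 -0.1171  0.0866] [[308. 187.]]
{'time': 0.6, 'qpos': array([-1.49984494e-01,  2.86244384e-01,  1.57668714e+00,  2.24878540e-06,
        1.27863001e+00, -1.50000516e-01]), 'dq': array([-1.16664000e-04, -2.10535520e-03, -3.69836242e-05, -1.38927664e-03,
       -4.84584822e-04, -2.02213700e-03]), 'joint_efforts': array([-1.69202900e-05, -4.05661762e+01, -2.92741102e+01, -1.39477174e-04,
        6.29361857e-04,  8.39755955e-06]), 'eef_pos': array([6.74984125e-01, 4.29603081e-05, 2.50068958e-01]), 'tcp_rot': array([7.07101346e-01, 7.07112216e-01, 1.01016308e-05, 1.18842614e-05]), 'contact_force': array([-0.1479511 , -0.23559533, -0.60173368]), 'wrist_torque': array([ 1.92478492e-02,  1.47291872e-02, -9.94673476e-05]), 'finger_force': 0.0, 'opening': 1.0030048873964474}
```

View pics/scene0.png

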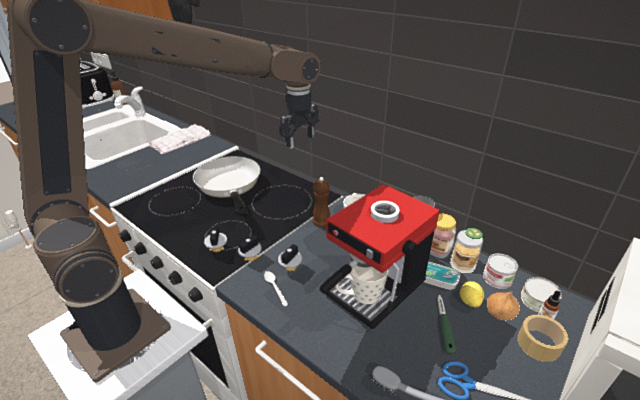

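View pics/side0.png

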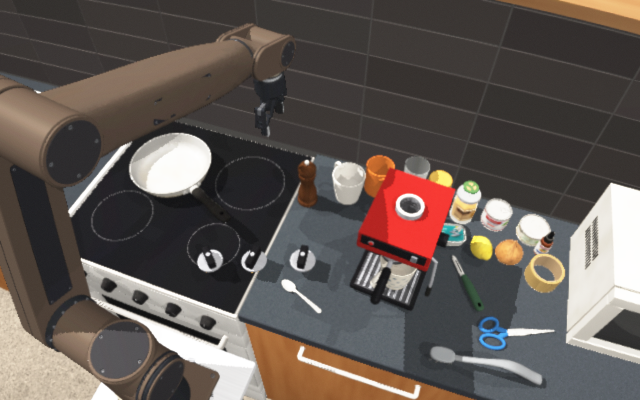

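```bash
python3 - <<'E'
from h import *
ims=[]
for n,cr in [("scene",(190,215,330,285)),("side",(190,230,330,300))]:
    c=ctrl.read_camera(n); im=c["color"][cr[1]:cr[3],cr[0]:cr[2],::-1]; ims.append(cv2.resize(im,None,fx=4,fy=4,interpolation=cv2.INTER_CUBIC))
    E=np.linalg.inv(np.array(c["extrinsics"])); print(n,E[:3,3].round(3))
    for t,z in [("boiler_mouth",.255),("cap_grip",.056)]:
        for d in ctrl.look_for(c,t)[:4]:
            P=w(c,d["position"]); uv=proj(c,P)[0]; print(t,round(d["p"],2),P.round(3),uv.round(1),ray(c,uv,z).round(4))
    for uv in [(385,211.5)] if n=="scene" else [(409.5,207)]: print("neck",ray(c,uv,.255))
cv2.imwrite("pics/c1.png",np.vstack(ims))
E
```

```text
scene [-0.117 -0.76   0.777]
boiler_mouth 0.74 [ 0.477 -0.434  0.223] [384.8 235.7] [ 0.4428 -0.4527  0.255 ]
cap_grip 0.86 [0.341 0.043 0.036] [216.1 241.4] [0.3286 0.0213 0.056 ]
cap_grip 0.59 [ 0.419 -0.176  0.042] [287.9 258.8] [ 0.4083 -0.1875  0.056 ]
cap_grip 0.57 [ 0.384 -0.062  0.046] [250.5 246.5] [ 0.3772 -0.0714  0.056 ]
neck [ 0.51564339 -0.40661785  0.255     ]
side [-0.163 -0.421  1.107]
boiler_mouth 0.96 [ 0.473 -0.402  0.247] [403.8 224.3] [ 0.4668 -0.4021  0.255 ]
boiler_mouth 0.74 [ 0.715 -0.211  0.064] [349.2 177.8] [ 0.5542 -0.2494  0.255 ]
cap_grip 0.72 [ 0.426 -0.18   0.035] [304.2 261.7] [ 0.4143 -0.1852  0.056 ]
cap_grip 0.72 [0.34  0.05  0.032] [209.5 262.8] [0.329  0.0398 0.056 ]
neck [ 0.51795662 -0.40336606  0.255     ]
```

View pics/c1.png

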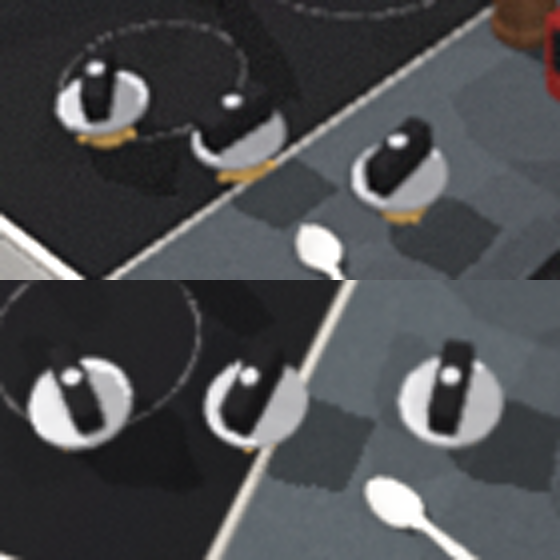

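```bash
python3 - <<'E'
from h import *
cs=ctrl.read_camera("scene");cd=ctrl.read_camera("side")
print(ray(cs,(289.7,258),.035),ray(cd,(302.5,260.5),.035))
print([ray(cs,(190+x/4,215+y/4),.064) for x,y in((375,165),(418,122))],[ray(cd,(190+x/4,230+y/4),.064) for x,y in((448,120),(460,65))])
c=ctrl.read_camera("wrist"); E=np.array(c["extrinsics"]);s=ctrl.get_state()
print(np.linalg.inv(E).round(3),c["fx"],c["cx"],c["cy"])
E
```

```text
[ 0.42918321 -0.17236113  0.035     ] [ 0.4277504 -0.1752244  0.035    ]
[array([ 0.40254056, -0.17823441,  0.064     ]), array([ 0.45275649, -0.17044559,  0.064     ])] [array([ 0.41269804, -0.18016913,  0.064     ]), array([ 0.45374745, -0.17288138,  0.064     ])]
[[ 1.     0.    -0.     0.675]
 [ 0.    -0.959 -0.282  0.073]
 [-0.     0.282 -0.959  0.375]
 [ 0.     0.     0.     1.   ]] 313.9202070364494 314.59613060440904 202.34028364387316
```

The manual's scale: shifts go in shares of 400 mm and turns go in shares of 90 degrees. Converting my numbers, -200 mm is -0.5, -165 mm is -0.4125.

Request:
send_rows(rows="0 0 0 -0.125 -0.15 0 1; 0 0 0 -0.25 -0.2875 0 1; 0 0 0 -0.375 -0.4125 0 1; 0 0 0 -0.4375 -0.5 0 1; 0 0 0 -0.4375 -0.5 0 1; 0 0 0 -0.4375 -0.5 0 1")

```text
time: 1.8
eef_pos: [0.4748, -0.1755, 0.2504]
tcp_rot: [0.708, 0.706, 0.0, 0.0]
contact_force: [0.2, 1.1, 0.9]
opening: 0.998
finger_force: 0.0
```

```bash
python3 - <<'E'
from h import *
c=ctrl.read_camera("wrist"); save(c,"w1.png");s=ctrl.get_state();print(s["eef_pos"],s["qpos"],np.linalg.inv(np.array(c["extrinsics"])).round(3))
for t in ("cap","cap_grip"):
  for d in ctrl.look_for(c,t): P=w(c,d["position"]);print(t,d["p"],P.round(4),proj(c,P).round())
E
```

```text
[ 0.47550924 -0.17488637  0.25041997] [-5.53244163e-01 -9.13924092e-02  1.98365629e+00  7.26292530e-04
  1.24830639e+00 -5.52951777e-01] [[ 1.    -0.002  0.     0.475]
 [-0.002 -0.959 -0.282 -0.103]
 [ 0.001  0.282 -0.959  0.376]
 [ 0.     0.     0.     1.   ]]
cap 0.72 [ 0.4246 -0.1655  0.0354] [[269. 170.]]
cap 0.58 [ 0.3881 -0.0558  0.036 ] [[228.  63.]]
cap_grip 0.9 [ 0.3858 -0.0557  0.043 ] [[224.  62.]]
cap_grip 0.88 [ 0.4276 -0.1704  0.0382] [[271. 175.]]
cap_grip 0.38 [ 0.5139 -0.3285  0.0351] [[346. 299.]]
```

View pics/w1.png

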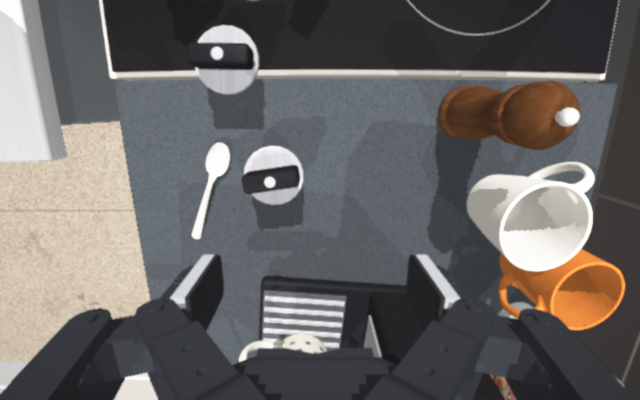

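```bash
python3 - <<'E'
from h import *
c=ctrl.read_camera("wrist")
print(ray(c,(273.5,175),.035),ray(c,(270,182),.067))
for l,r in [((244,187),(300,179)),((244,176),(297,167))]:
  a,b=[ray(c,p,.064) for p in (l,r)]; print(a,b,np.degrees(np.arctan2(*(b-a)[[1,0]])))
im=c["color"]; g=im.max(2).astype(int); 
m=((g<50)).astype(np.uint8); m[:135]=0;m[210:]=0;m[:,:235]=0;m[:,310:]=0
n,l,s,ce=cv2.connectedComponentsWithStats(m); i=1+s[1:,4].argmax(); print(s[i],ce[i]); 
pts=np.argwhere(l==i)[:,::-1].astype(np.float32); print(cv2.minAreaRect(pts))
E
```

```text
[ 0.43041552 -0.17027758  0.035     ] [ 0.4308893  -0.17098125  0.067     ]
[ 0.4036466  -0.17689785  0.064     ] [ 0.46096366 -0.16851581  0.064     ] 8.319946969578808
[ 0.40434015 -0.16546399  0.064     ] [ 0.45809518 -0.15625641  0.064     ] 9.719736258123294
[244 167  54  17 200] [274.24 172.73]
((271.2269592285156, 172.32081604003906), (52.98750686645508, 15.656725883483887), 6.709836959838867)
```

Scaled: 130 mm is 0.325, 120 mm is 0.3, 80 degrees is 0.8889.

Request:
send_rows(rows="0 0 0.1111 0 -0.0125 0.025 0.3; 0 0 0.2222 0.0025 -0.03 0.0625 0.3; 0 0 0.3333 0.005 -0.0475 0.1125 0.3; 0 0 0.4444 0.005 -0.065 0.1625 0.3; 0 0 0.5556 0.0075 -0.0825 0.2125 0.3; 0 0 0.6667 0.0075 -0.1 0.2625 0.3; 0 0 0.7778 0.01 -0.1125 0.3 0.3; 0 0 0.8889 0.01 -0.1125 0.325 0.3")

```text
time: 3.0
eef_pos: [0.4302, -0.1698, 0.1189]
tcp_rot: [0.996, 0.085, -0.001, -0.001]
contact_force: [-0.1, 0.0, -0.1]
opening: 0.652
finger_force: 0.0
```

```bash
python3 - <<'E'
from h import *
c=ctrl.read_camera("wrist"); save(c,"w2.png");s=ctrl.get_state();print(s["eef_pos"],s["tcp_rot"],s["qpos"],s["opening"])
P=[s["eef_pos"][0],s["eef_pos"][1],.064]
print("below tcp",proj(c,P),proj(c,[.430,-.171,.064]))
for t in ("cap","cap_grip"):
  for d in ctrl.look_for(c,t): P=w(c,d["position"]);print(t,d["p"],P.round(4),proj(c,P).round())
E
```

```text
[ 0.42971445 -0.16954695  0.11791378] [ 0.99651674  0.08337602 -0.00125308 -0.00112265] [-5.96088818e-01 -3.03546114e-02  2.18888977e+00  2.05623286e-04
  9.86417983e-01  8.07647702e-01] 0.6499816682106376
below tcp [[315.69435008 231.97315938]] [[318.10014833 231.92248495]]
cap 0.91 [0.3474 0.0345 0.0366] [[ 36. 274.]]
cap 0.78 [ 0.4296 -0.1677  0.0371] [[313. 217.]]
cap 0.77 [ 0.3936 -0.0596  0.0471] [[150. 245.]]
cap_grip 0.95 [0.3487 0.039  0.0374] [[ 30. 272.]]
cap_grip 0.92 [ 0.3854 -0.0636  0.0506] [[153. 259.]]
cap_grip 0.77 [ 0.4344 -0.1737  0.038 ] [[323. 213.]]
```

View pics/w2.png

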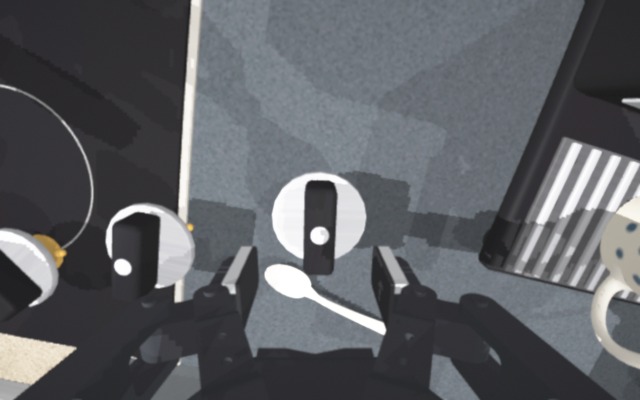

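```bash
python3 - <<'E'
from h import *
c=ctrl.read_camera("wrist");s=ctrl.get_state();print(s["eef_pos"])
g=c["color"].min(2); m=((g>150)).astype(np.uint8); m[:165]=0;m[266:]=0;m[:,:262]=0;m[:,372:]=0
pts=np.argwhere(m)[:,::-1].astype(np.float32)
# flange rim: fit circle on plane z=.035 using hull
h=cv2.convexHull(pts)[:,0]; h=h[(h[:,1]<262)]
W=np.array([ray(c,p,.035)[:2] for p in h]); W=W[np.abs(np.linalg.norm(W-[.43,-.171],axis=1)-.033)<.004]
A=np.c_[2*W,np.ones(len(W))]; x=np.linalg.lstsq(A,(W**2).sum(1),rcond=None)[0]; print(x[:2],np.sqrt(x[2]+x[:2]@x[:2]),len(W))
print("dot",ray(c,(319.5,235.5),.066), "bar ends",ray(c,(320,273),.064),ray(c,(320.5,194),.064))
E
```

```text
[ 0.4306323  -0.17050841  0.12008974]
[ 0.42869658 -0.17172797] 0.03347923338296544 28
dot [ 0.42854713 -0.17245466  0.066     ] bar ends [ 0.40219943 -0.17771025  0.064     ] [ 0.45399134 -0.16835969  0.064     ]
```

Scaled: 63 mm is 0.1575, 55 mm is 0.1375.

Request:
send_rows(rows="0 0 0 -0.0043 0.002 0.075 0.3; 0 0 0 -0.0043 0.002 0.1375 0.3; 0 0 0 -0.0043 0.002 0.1575 0.3; 0 0 0 -0.0043 0.002 0.1575 -0.2; 0 0 0 -0.0043 0.002 0.1575 -1; 0 0 0 -0.0043 0.002 0.1575 -1; 0 0 0 -0.0043 0.002 0.1575 -1; 0 0 0 -0.0043 0.002 0.1575 -1", grip_force=40)

```text
time: 4.2
eef_pos: [0.4295, -0.1727, 0.0584]
tcp_rot: [0.996, 0.087, 0.001, 0.001]
contact_force: [0.1, 1.1, 6.2]
opening: 0.225
finger_force: 41.2
```

Scaled: -293 mm is -0.7325, -240 mm is -0.6.

Request:
send_rows(rows="0 0 0 0 0 0 -1; 0 0 0 0 0 -0.05 -1; 0 0 0 0 0 -0.15 -1; 0 0 0 0 0 -0.3 -1; 0 0 0 0 0 -0.45 -1; 0 0 0 0 0 -0.6 -1; 0 0 0 0 0 -0.7325 -1; 0 0 0 0 0 -0.7325 -1")

```text
time: 5.2
eef_pos: [0.4296, -0.1729, 0.355]
tcp_rot: [0.996, 0.087, 0.004, 0.003]
contact_force: [-0.1, 0.3, -3.2]
opening: 0.226
finger_force: 40.2
```

```bash
python3 - <<'E'
from h import *
s=ctrl.get_state();print(s)
c=ctrl.read_camera("wrist"); save(c,"w3.png")
for n in("scene","side","wrist"):
  cc=c if n=="wrist" else ctrl.read_camera(n)
  for d in ctrl.look_for(cc,"boiler_mouth")[:2]: P=w(cc,d["position"]);print(n,d["p"],P.round(4),proj(cc,P).round())
E
```

```text
{'time': 5.2, 'qpos': array([-6.02130263e-01, -2.67617942e-01,  1.94593043e+00, -1.49310921e-04,
        1.45391052e+00,  7.93998253e-01]), 'dq': array([ 0.00036271,  0.04177668,  0.1076826 ,  0.00195539, -0.02183485,
        0.00043372]), 'joint_efforts': array([ 5.53654635e-02, -2.17424387e+01, -3.26678181e+01,  1.79660332e-03,
        1.08885434e-01,  1.75581486e-04]), 'eef_pos': array([ 0.42963716, -0.17288566,  0.35502536]), 'tcp_rot': array([0.99617715, 0.0872303 , 0.00356755, 0.00303736]), 'contact_force': array([-0.07691184,  0.28111855, -3.22156164]), 'wrist_torque': array([-0.01830618,  0.05982395,  0.00845719]), 'finger_force': 40.215028524398804, 'opening': 0.22569534840883898}
scene 0.76 [ 0.4737 -0.4312  0.2203] [[383. 237.]]
side 0.81 [ 0.4726 -0.4027  0.2427] [[404. 226.]]
wrist 0.85 [ 0.514  -0.3468  0.2414] [[555. 139.]]
```

View pics/w3.png

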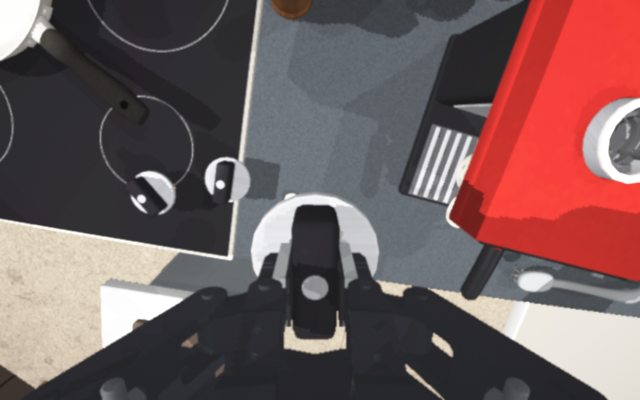

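Scaled: 245 mm is 0.6125, 230 mm is 0.575.

Request:
send_rows(rows="0 0 0 -0.0125 0.0625 0 -1; 0 0 0 -0.0375 0.1875 0 -1; 0 0 0 -0.0625 0.325 0 -1; 0 0 0 -0.1 0.4625 0 -1; 0 0 0 -0.125 0.575 0 -1; 0 0 0 -0.125 0.6125 0 -1; 0 0 0 -0.125 0.6125 0 -1; 0 0 0 -0.125 0.6125 0 -1")

```text
time: 6.5
eef_pos: [0.422, -0.4207, 0.3495]
tcp_rot: [0.996, 0.088, -0.0, -0.001]
contact_force: [-0.4, 0.2, -1.5]
opening: 0.223
finger_force: 40.2
```

```bash
python3 - <<'E'
from h import *
s=ctrl.get_state();print(s["eef_pos"],s["tcp_rot"],s["qpos"])
c=ctrl.read_camera("wrist"); save(c,"w4.png")
print(proj(c,[.517,-.405,.255]),proj(c,s["eef_pos"]))
E
```

```text
[ 0.42203438 -0.4206705   0.3495275 ] [ 9.96142161e-01  8.77507806e-02 -1.81779656e-04 -7.49365966e-04] [-9.54101665e-01  5.41566685e-02  1.66060615e+00  4.46778094e-04
  1.42830728e+00  4.40903259e-01]
[[318.18138412  71.31271502]] [[316.79828221 276.87131261]]
```

View pics/w4.png

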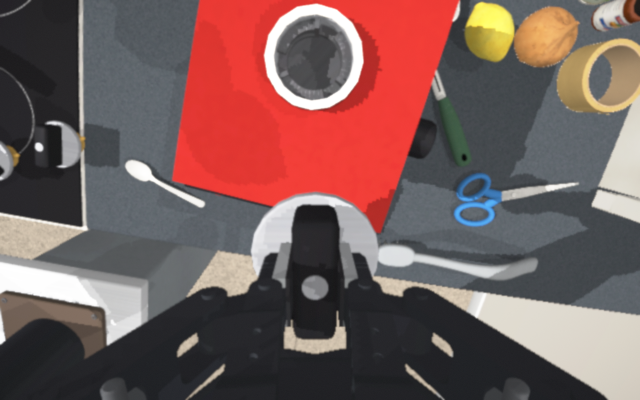

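```bash
cat >> h.py <<'E'
def circ(W):
    for _ in range(4):
        x=np.linalg.lstsq(np.c_[2*W,np.ones(len(W))],(W**2).sum(1),rcond=None)[0]; r=np.sqrt(x[2]+x[:2]@x[:2])
        e=abs(np.linalg.norm(W-x[:2],axis=1)-r); W=W[e<max(.001,2*np.median(e))]
    return x[:2].round(4),round(r,4),len(W),round(e.max(),4)
E
python3 - <<'E'
from h import *
c=ctrl.read_camera("wrist");s=ctrl.get_state();z0=s["eef_pos"][2]; print(s["eef_pos"])
im=c["color"].astype(int)
m=((im.min(2)>150)).astype(np.uint8); n=m.copy(); n[120:]=0;n[:,:250]=0;n[:,380:]=0
cs,h=cv2.findContours(n,cv2.RETR_CCOMP,cv2.CHAIN_APPROX_NONE)
for k in sorted(cs,key=len)[-2:]:
    k=k[:,0]
    for z in(.255,.24): print("neck",z,circ(np.array([ray(c,p,z)[:2] for p in k])))
g=((im.min(2)>120)&(im.max(2)-im.min(2)<30)).astype(np.uint8)
k=[(x,y) for x in range(255,376) for y in range(185,250) if g[y,x] and not g[180:y,x].any()]
print("flange",circ(np.array([ray(c,p,z0-.021)[:2] for p in k])),len(k))
cr=im[0:115,255:375].astype(np.uint8)[:,:,::-1]; cr=cv2.resize(cr,None,fx=5,fy=5,interpolation=cv2.INTER_CUBIC); cv2.imwrite("pics/neck.png",cv2.convertScaleAbs(cr,alpha=1.6))
E
```

```text
[ 0.42215187 -0.42061888  0.35020031]
neck 0.255 (array([ 0.5241, -0.4003]), np.float64(0.0254), 229, np.float64(0.0007))
neck 0.24 (array([ 0.5263, -0.3999]), np.float64(0.0271), 229, np.float64(0.0008))
neck 0.255 (array([ 0.5243, -0.4005]), np.float64(0.0316), 288, np.float64(0.0007))
neck 0.24 (array([ 0.5265, -0.4001]), np.float64(0.0338), 288, np.float64(0.0007))
flange (array([ 0.4228, -0.4192]), np.float64(0.0324), 121, np.float64(0.0005)) 121
```

View pics/neck.png

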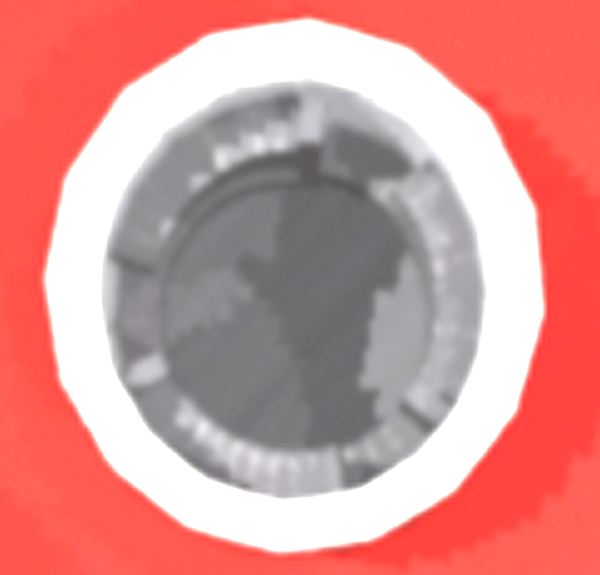

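```bash
python3 - <<'E'
from h import *
s=ctrl.get_state();print(s["eef_pos"])
P=np.array([[.5242+.0316*np.cos(a),-.4004+.0316*np.sin(a),.255] for a in np.linspace(0,6.28,40)])
for n in("scene","side"):
    c=ctrl.read_camera(n); im=c["color"].astype(int); q=proj(c,P)
    x0,y0=(q.min(0)-12).astype(int); x1,y1=(q.max(0)+12).astype(int)
    m=((im.min(2)>140)).astype(np.uint8)[y0:y1,x0:x1]
    cs,_=cv2.findContours(m,cv2.RETR_EXTERNAL,cv2.CHAIN_APPROX_NONE); k=max(cs,key=len)[:,0]+[x0,y0]
    print(n,len(k),k.min(0),k.max(0),q.min(0),q.max(0),circ(np.array([ray(c,p,.255)[:2] for p in k])))
E
```

```text
[ 0.42215187 -0.42061888  0.35020031]
scene 149 [358 194] [399 221] [370.89249393 200.94139578] [398.66670545 217.08210589] (array([ 0.5136, -0.39  ]), np.float64(0.0461), 61, np.float64(0.0055))
side 66 [396 210] [410 226] [394.95018032 193.71408678] [422.69620322 215.83075488] (array([ 0.4801, -0.3916]), np.float64(0.02), 40, np.float64(0.0044))
```

Request:
send_rows(rows="0 0 0 0.05 0 0 -1; 0 0 0 0.095 0 0 -1; 0 0 0 0.095 0 0 -1; 0 0 0 0.095 0 0 -1")

```text
time: 7.2
eef_pos: [0.4594, -0.4152, 0.3498]
tcp_rot: [0.996, 0.088, -0.0, -0.0]
contact_force: [0.4, -0.0, -2.4]
opening: 0.226
finger_force: 40.1
```

```bash
python3 - <<'E'
from h import *
c=ctrl.read_camera("wrist");s=ctrl.get_state();z0=s["eef_pos"][2]; print(s["eef_pos"],s["tcp_rot"])
im=c["color"].astype(int)
n=((im.min(2)>150)).astype(np.uint8); n[183:]=0;n[:,:250]=0;n[:,380:]=0
cs,h=cv2.findContours(n,cv2.RETR_CCOMP,cv2.CHAIN_APPROX_NONE); R=[]
for k in sorted(cs,key=len)[-2:]:
    k=k[:,0]; r=circ(np.array([ray(c,p,.255)[:2] for p in k])); R.append(r[0]); print("neck",k.min(0),k.max(0),r)
g=((im.min(2)>120)&(im.max(2)-im.min(2)<30)).astype(np.uint8)
k=[(x,y) for x in range(255,376) for y in range(189,250) if g[y,x] and not g[186:y,x].any()]
f=circ(np.array([ray(c,p,z0-.022)[:2] for p in k])); print("flange",f,len(k))
a=2*np.arctan(s["tcp_rot"][1]/s["tcp_rot"][0]); T=np.array([[np.cos(a),np.sin(a)],[np.sin(a),-np.cos(a)]])
for r in R: print("rel flange",T@(r-f[0])*1e3,"rel tcp",T@(r-s["eef_pos"][:2])*1e3)
E
```

```text
[ 0.45915781 -0.4153797   0.3498056 ] [ 9.96186003e-01  8.72544763e-02 -2.90685799e-04 -1.40368760e-04]
neck [274  78] [349 156] (array([ 0.524 , -0.4003]), np.float64(0.0253), 207, np.float64(0.001))
neck [265  69] [358 165] (array([ 0.5239, -0.4006]), np.float64(0.0316), 270, np.float64(0.0006))
flange (array([ 0.4602, -0.414 ]), np.float64(0.0321), 121, np.float64(0.0005)) 121
rel flange [65.21019175 -2.40018583] rel tcp [66.47636775 -3.57770077]
rel flange [65.0595614  -2.12213817] rel tcp [66.3257374  -3.29965312]
```

Scaled: 66 mm is 0.165, -2.3 mm is -0.0058.

Request:
send_rows(rows="0 0 0 0.0625 -0.0025 0 -1; 0 0 0 0.1375 -0.0058 0 -1; 0 0 0 0.165 -0.0058 0 -1; 0 0 0 0.165 -0.0058 0.025 -1; 0 0 0 0.165 -0.0058 0.05 -1; 0 0 0 0.165 -0.0058 0.075 -1; 0 0 0 0.165 -0.0058 0.09 -1; 0 0 0 0.165 -0.0058 0.09 -1")

```text
time: 8.25
eef_pos: [0.5233, -0.4016, 0.3131]
tcp_rot: [0.996, 0.087, -0.0, -0.001]
contact_force: [-0.4, -0.6, -1.4]
opening: 0.223
finger_force: 40.2
```

```bash
python3 - <<'E'
from h import *
s=ctrl.get_state();print(s["eef_pos"],s["tcp_rot"],s["contact_force"],s["wrist_torque"],s["qpos"])
a=ctrl.read_camera("scene");b=ctrl.read_camera("side")
f=lambda c,u,v:cv2.resize(c["color"][v-35:v+35,u-45:u+45,::-1],None,fx=8,fy=8,interpolation=cv2.INTER_CUBIC)[:280]if 0 else cv2.resize(c["color"][v-35:v+35,u-45:u+45,::-1],None,fx=4.4,fy=4.4,interpolation=cv2.INTER_CUBIC)
cv2.imwrite("pics/fit.png",np.hstack([f(a,385,200),f(b,409,198)]))
E
```

```text
[ 0.52328888 -0.40164815  0.3131171 ] [ 9.96215296e-01  8.69168405e-02 -4.64373211e-04 -5.74995289e-04] [-0.42845674 -0.61558153 -1.43384952] [-0.0169054  -0.02926033 -0.0606278 ] [-8.08194334e-01  2.14248233e-01  1.54852527e+00 -5.70555085e-06
  1.38029733e+00  5.88549729e-01]
```

View pics/fit.png

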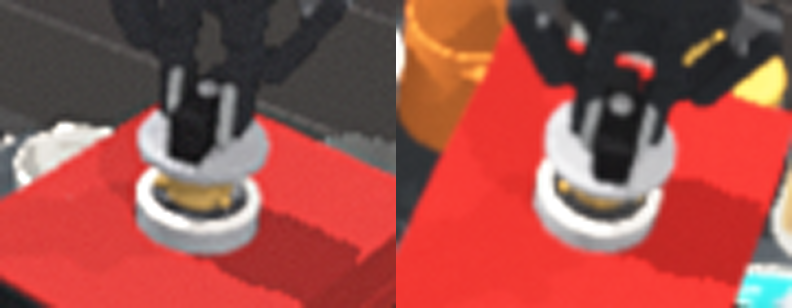

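Scaled: 8 mm is 0.02, 7 mm is 0.0175.

Request:
send_rows(rows="0 0 0 0 0 0.005 -1; 0 0 0 0 0 0.0125 -1; 0 0 0 0 0 0.0175 -1; 0 0 0 0 0 0.02 -1; 0 0 0 0 0 0.02 -1")

```text
time: 8.98
eef_pos: [0.5237, -0.4017, 0.3059]
tcp_rot: [0.996, 0.087, -0.0, -0.0]
contact_force: [-1.4, -0.3, -2.7]
opening: 0.231
finger_force: 40.2
```

Scaled: 3 mm is 0.0075, 2 mm is 0.005.

Request:
send_rows(rows="0 0 0 0 0 0.0025 -1; 0 0 0 0 0 0.005 -1; 0 0 0 0 0 0.0075 -1; 0 0 0 0 0 0.0075 -1")

```text
time: 9.48
eef_pos: [0.5239, -0.4018, 0.304]
tcp_rot: [0.996, 0.087, 0.0, 0.0]
contact_force: [-0.3, 0.9, 2.4]
opening: 0.231
finger_force: 40.6
```

Scaled: 3 mm is 0.0075, 2 mm is 0.005.

Request:
send_rows(rows="0 0 0 0 0 0.0025 -1; 0 0 0 0 0 0.005 -1; 0 0 0 0 0 0.0075 -1; 0 0 0 0 0 0.0075 -1")

```text
time: 9.98
eef_pos: [0.524, -0.4018, 0.3036]
tcp_rot: [0.996, 0.087, 0.001, 0.001]
contact_force: [-3.2, 2.7, 9.2]
opening: 0.226
finger_force: 41.6
```

Scaled: -16 degrees is -0.1778.

Request:
send_rows(rows="0 0 -0.0444 0 0 0 -1; 0 0 -0.0889 0 0 0 -1; 0 0 -0.1333 0 0 0 -1; 0 0 -0.1778 0 0 0 -1; 0 0 -0.1778 0 0 0 -1")

```text
time: 10.6
eef_pos: [0.524, -0.402, 0.3002]
tcp_rot: [0.974, 0.225, 0.0, 0.001]
contact_force: [0.3, -0.1, 0.4]
opening: 0.227
finger_force: 40.5
```

```bash
cat > st.py <<'E'
from h import *
s=ctrl.get_state(); t=s["tcp_rot"]; print(s["time"],s["eef_pos"].round(4),"yaw",round(np.degrees(2*np.arctan2(t[1],t[0])),1),t.round(4),s["contact_force"].round(1),s["wrist_torque"].round(3),"q6",s["qpos"][5].round(3))
E
python3 st.py
```

```text
10.6 [ 0.524  -0.402   0.3002] yaw 26.0 [9.745e-01 2.246e-01 3.000e-04 5.000e-04] [ 0.3 -0.1  0.4] [0.008 0.017 0.009] q6 0.31
```

Scaled: 2.5 mm is 0.0063, 1.5 mm is 0.0038, -20 degrees is -0.2222.

Request:
send_rows(rows="0 0 0 0 0 0.0038 -1; 0 0 -0.0444 0 0 0.0063 -1; 0 0 -0.0889 0 0 0.0063 -1; 0 0 -0.1333 0 0 0.0063 -1; 0 0 -0.1778 0 0 0.0063 -1; 0 0 -0.2222 0 0 0.0063 -1; 0 0 -0.2222 0 0 0.0063 -1")

```text
time: 11.48
eef_pos: [0.5246, -0.4024, 0.3001]
tcp_rot: [0.921, 0.391, 0.001, 0.002]
contact_force: [-0.1, 0.2, 6.1]
opening: 0.23
finger_force: 41.1
```

```bash
python3 st.py
```

```text
11.475 [ 0.5246 -0.4024  0.3001] yaw 46.0 [9.206e-01 3.906e-01 9.000e-04 2.200e-03] [-0.1  0.2  6.1] [ 0.032 -0.026  0.033] q6 -0.039
```

Scaled: -12 degrees is -0.1333.

Request:
send_rows(rows="0 0 -0.0444 0 0 0 -1; 0 0 -0.0889 0 0 0 -1; 0 0 -0.1333 0 0 0 -1; 0 0 -0.1333 0 0 0 -1")

```text
time: 11.98
eef_pos: [0.5245, -0.4024, 0.3001]
tcp_rot: [0.875, 0.485, 0.001, 0.002]
contact_force: [0.6, -0.3, 5.4]
opening: 0.231
finger_force: 41.1
```

Scaled: -12 degrees is -0.1333.

Request:
send_rows(rows="0 0 -0.0444 0 0 0 -1; 0 0 -0.0889 0 0 0 -1; 0 0 -0.1333 0 0 0 -1; 0 0 -0.1333 0 0 0 -1")

```text
time: 12.48
eef_pos: [0.5245, -0.4023, 0.3001]
tcp_rot: [0.819, 0.573, 0.0, 0.002]
contact_force: [-0.7, 0.1, 7.2]
opening: 0.223
finger_force: 41.1
```

Scaled: -12 degrees is -0.1333.

Request:
send_rows(rows="0 0 -0.0444 0 0 0 -1; 0 0 -0.0889 0 0 0 -1; 0 0 -0.1333 0 0 0 -1; 0 0 -0.1333 0 0 0 -1")

```text
time: 12.98
eef_pos: [0.5245, -0.4021, 0.3002]
tcp_rot: [0.755, 0.656, 0.0, 0.002]
contact_force: [-0.0, 0.9, 7.0]
opening: 0.223
finger_force: 41.2
```

Scaled: -10 degrees is -0.1111.

Request:
send_rows(rows="0 0 -0.0444 0 0 0 -1; 0 0 -0.0889 0 0 0 -1; 0 0 -0.1111 0 0 0 -1; 0 0 -0.1111 0 0 0 -1")

```text
time: 13.48
eef_pos: [0.5241, -0.402, 0.2989]
tcp_rot: [0.695, 0.719, -0.0, 0.001]
contact_force: [1.6, 0.4, 6.8]
opening: 0.227
finger_force: 41.0
```

Scaled: -4 degrees is -0.0444.

Request:
send_rows(rows="0 0 -0.0222 0 0 0 -1; 0 0 -0.0444 0 0 0 -1; 0 0 -0.0444 0 0 0 -1")

```text
time: 13.85
eef_pos: [0.5239, -0.4017, 0.2965]
tcp_rot: [0.669, 0.743, 0.0, -0.0]
contact_force: [2.2, -0.9, 0.5]
opening: 0.227
finger_force: 40.4
```

```bash
python3 st.py
```

```text
13.85 [ 0.5239 -0.4017  0.2965] yaw 96.0 [ 6.691e-01  7.432e-01  1.000e-04 -1.000e-04] [ 2.2 -0.9  0.5] [-0.163 -0.505  0.137] q6 -0.912
```

Request:
send_rows(rows="0 0 0 0 0 0.0038 -1; 0 0 0 0 0 0.0075 -1; 0 0 0 0 0 0.01 -1; 0 0 0 0 0 0.01 -1")

```text
time: 14.35
eef_pos: [0.523, -0.4012, 0.292]
tcp_rot: [0.669, 0.743, -0.0, -0.002]
contact_force: [0.5, 0.8, -2.4]
opening: 0.223
finger_force: 40.1
```

```bash
python3 st.py
```

```text
14.35 [ 0.523  -0.4012  0.292 ] yaw 96.0 [ 6.692e-01  7.430e-01 -1.000e-04 -1.900e-03] [ 0.5  0.8 -2.4] [ 0.023  0.005 -0.015] q6 -0.912
```

Scaled: 5.5 mm is 0.0138, 4.5 mm is 0.0113.

Request:
send_rows(rows="0 0 0 0 0 0.0038 -1; 0 0 0 0 0 0.0075 -1; 0 0 0 0 0 0.0113 -1; 0 0 0 0 0 0.0138 -1; 0 0 0 0 0 0.0138 -1")

```text
time: 14.98
eef_pos: [0.5237, -0.4017, 0.2888]
tcp_rot: [0.669, 0.743, -0.0, 0.0]
contact_force: [-1.4, 0.7, 1.7]
opening: 0.228
finger_force: 40.6
```

```bash
python3 st.py
```

```text
14.975 [ 0.5237 -0.4017  0.2888] yaw 96.0 [ 6.691e-01  7.432e-01 -1.000e-04  2.000e-04] [-1.4  0.7  1.7] [ 0.158  0.274 -0.021] q6 -0.912
```

Scaled: 1.5 mm is 0.0038, 1.2 mm is 0.003, 24 degrees is 0.2667.

Request:
send_rows(rows="0 0 0.0444 0 0 0 -1; 0 0 0.0889 0 0 0.0008 -1; 0 0 0.1333 0 0 0.0015 -1; 0 0 0.1778 0 0 0.0023 -1; 0 0 0.2222 0 0 0.003 -1; 0 0 0.2667 0 0 0.0038 -1; 0 0 0.2667 0 0 0.0038 -1", grip_force=30)

```text
time: 15.85
eef_pos: [0.5242, -0.4022, 0.2877]
tcp_rot: [0.809, 0.588, 0.0, 0.001]
contact_force: [0.4, -1.2, 2.0]
opening: 0.23
finger_force: 40.7
```

```bash
python3 st.py
```

```text
15.85 [ 0.5242 -0.4022  0.2877] yaw 72.0 [8.088e-01 5.881e-01 1.000e-04 1.400e-03] [ 0.4 -1.2  2. ] [-0.085  0.076  0.049] q6 -0.494
```

Scaled: 2.3 mm is 0.0058, 1.1 mm is 0.0028, 24 degrees is 0.2667.

Request:
send_rows(rows="0 0 0.0444 0 0 0.001 -1; 0 0 0.0889 0 0 0.002 -1; 0 0 0.1333 0 0 0.0028 -1; 0 0 0.1778 0 0 0.0038 -1; 0 0 0.2222 0 0 0.0048 -1; 0 0 0.2667 0 0 0.0058 -1; 0 0 0.2667 0 0 0.0058 -1", grip_force=30)

```text
time: 16.73
eef_pos: [0.5241, -0.4021, 0.2854]
tcp_rot: [0.913, 0.407, 0.0, 0.001]
contact_force: [0.3, 0.1, 2.3]
opening: 0.226
finger_force: 40.9
```

```bash
python3 st.py
```

```text
16.725 [ 0.5241 -0.4021  0.2854] yaw 48.1 [9.132e-01 4.075e-01 4.000e-04 1.000e-03] [0.3 0.1 2.3] [-0.034  0.053 -0.058] q6 -0.076
```

Scaled: 0.9 mm is 0.0023, 0.6 mm is 0.0015, 9 degrees is 0.1.

Request:
send_rows(rows="0 0 0.0333 0 0 0.0008 -1; 0 0 0.0667 0 0 0.0015 -1; 0 0 0.1 0 0 0.0023 -1; 0 0 0.1 0 0 0.0023 -1")

```text
time: 17.23
eef_pos: [0.5238, -0.402, 0.2847]
tcp_rot: [0.942, 0.335, 0.0, 0.001]
contact_force: [-1.3, -0.5, 6.2]
opening: 0.224
finger_force: 41.2
```

```bash
python3 st.py
```

```text
17.225 [ 0.5238 -0.402   0.2847] yaw 39.1 [9.423e-01 3.346e-01 2.000e-04 7.000e-04] [-1.3 -0.5  6.2] [ 0.049  0.272 -0.06 ] q6 0.081
```

Scaled: 0.8 mm is 0.002, 0.6 mm is 0.0015, 6 degrees is 0.0667.

Request:
send_rows(rows="0 0 0.0222 0 0 0.0008 -1; 0 0 0.0444 0 0 0.0015 -1; 0 0 0.0667 0 0 0.002 -1; 0 0 0.0667 0 0 0.002 -1")

```text
time: 17.73
eef_pos: [0.5241, -0.4021, 0.2845]
tcp_rot: [0.959, 0.285, 0.0, 0.001]
contact_force: [-1.9, -0.3, 6.5]
opening: 0.222
finger_force: 41.4
```

```bash
python3 st.py
```

```text
17.725 [ 0.5241 -0.4021  0.2845] yaw 33.1 [9.585e-01 2.850e-01 4.000e-04 1.100e-03] [-1.9 -0.3  6.5] [ 0.089  0.306 -0.134] q6 0.185
```

Scaled: 0.5 mm is 0.0013, 0.4 mm is 0.001, 5 degrees is 0.0556.

Request:
send_rows(rows="0 0 0.0222 0 0 0.0005 -1; 0 0 0.0444 0 0 0.001 -1; 0 0 0.0556 0 0 0.0013 -1; 0 0 0.0556 0 0 0.0013 -1")

```text
time: 18.23
eef_pos: [0.5241, -0.4022, 0.2844]
tcp_rot: [0.97, 0.243, 0.001, 0.001]
contact_force: [-1.0, -0.0, 8.3]
opening: 0.228
finger_force: 41.4
```

```bash
python3 st.py; python3 -c "
from h import *
for n in('scene','side'):
  c=ctrl.read_camera(n)
  for d in ctrl.look_for(c,'cap_seat')[:2]: print(n,d['p'],w(c,d['position']).round(4))
print(ctrl.get_state()['joint_efforts'])"
```

```text
18.225 [ 0.5241 -0.4022  0.2844] yaw 28.1 [9.700e-01 2.431e-01 5.000e-04 1.300e-03] [-1.  -0.   8.3] [0.149 0.341 0.032] q6 0.272
scene 0.91 [0.3413 0.0412 0.0326]
scene 0.85 [ 0.5038 -0.4123  0.2624]
side 0.7 [0.3387 0.0457 0.0327]
side 0.63 [ 0.3798 -0.0598  0.0402]
[ 6.31184857e-01 -3.41524279e+01 -2.61201721e+01  2.25937134e-01
 -3.98018332e-01  2.92419526e-02]
```

Scaled: 0.4 mm is 0.001, 0.2 mm is 0.0005, 6 degrees is 0.0667.

Request:
send_rows(rows="0 0 0.0222 0 0 0.0005 -1; 0 0 0.0444 0 0 0.001 -1; 0 0 0.0667 0 0 0.001 -1; 0 0 0.0667 0 0 0.001 -1")

```text
time: 18.92
eef_pos: [0.5241, -0.4023, 0.2843]
tcp_rot: [0.981, 0.192, 0.001, 0.001]
contact_force: [-1.6, -1.2, 7.5]
opening: 0.224
finger_force: 41.6
```

```bash
python3 st.py
```

```text
18.925 [ 0.5241 -0.4023  0.2843] yaw 22.1 [9.814e-01 1.918e-01 7.000e-04 1.500e-03] [-1.6 -1.2  7.5] [0.187 0.409 0.002] q6 0.377
```

Scaled: 6 degrees is 0.0667.

Request:
send_rows(rows="0 0 0.0222 0 0 0 -1; 0 0 0.0444 0 0 0 -1; 0 0 0.0667 0 0 0 -1; 0 0 0.0667 0 0 0 -1")

```text
time: 19.42
eef_pos: [0.5241, -0.4018, 0.2841]
tcp_rot: [0.99, 0.141, 0.001, 0.001]
contact_force: [-1.2, 1.4, 7.9]
opening: 0.228
finger_force: 41.2
```

```bash
python3 st.py
```

```text
19.425 [ 0.5241 -0.4018  0.2841] yaw 16.2 [9.90e-01 1.41e-01 7.00e-04 9.00e-04] [-1.2  1.4  7.9] [0.358 0.379 0.237] q6 0.48
```

Scaled: 3 degrees is 0.0333.

Request:
send_rows(rows="0 0 0.0167 0 0 0 -1; 0 0 0.0333 0 0 0 -1; 0 0 0.0333 0 0 0 -1")

```text
time: 19.8
eef_pos: [0.5243, -0.4017, 0.2841]
tcp_rot: [0.993, 0.117, 0.001, 0.001]
contact_force: [-1.7, 1.5, 8.5]
opening: 0.225
finger_force: 43.1
```

```bash
python3 st.py
```

```text
19.8 [ 0.5243 -0.4017  0.2841] yaw 13.4 [9.931e-01 1.168e-01 6.000e-04 1.100e-03] [-1.7  1.5  8.5] [0.28  0.246 1.034] q6 0.53
```

Scaled: -2 degrees is -0.0222.

Request:
send_rows(rows="0 0 -0.0222 0 0 0 -1; 0 0 -0.0222 0 0 0 -1")

```text
time: 20.05
eef_pos: [0.5244, -0.4017, 0.2841]
tcp_rot: [0.991, 0.132, 0.001, 0.001]
contact_force: [-1.0, -0.3, 8.1]
opening: 0.228
finger_force: 41.2
```

```bash
python3 st.py
```

```text
20.05 [ 0.5244 -0.4017  0.2841] yaw 15.2 [9.912e-01 1.324e-01 1.000e-03 9.000e-04] [-1.  -0.3  8.1] [0.259 0.216 0.313] q6 0.498
```

Scaled: -4.5 mm is -0.0113, -2 mm is -0.005, -2 degrees is -0.0222.

Request:
send_rows(rows="0 0 -0.0222 0 0 0 -1; 0 0 -0.0222 0 0 -0.005 -0.3; 0 0 -0.0222 0 0 -0.0113 -0.3; 0 0 -0.0222 0 0 -0.0113 -0.3; 0 0 -0.0222 0 0 -0.0113 -1; 0 0 -0.0222 0 0 -0.0113 -1; 0 0 -0.0222 0 0 -0.0113 -1; 0 0 -0.0222 0 0 -0.0113 -1", grip_force=20)

```text
time: 21.05
eef_pos: [0.5237, -0.4017, 0.2856]
tcp_rot: [0.989, 0.148, -0.0, -0.0]
contact_force: [0.9, -1.4, -2.1]
opening: 0.231
finger_force: 24.9
```

```bash
python3 st.py
```

```text
21.05 [ 0.5237 -0.4017  0.2856] yaw 17.0 [ 9.890e-01  1.479e-01 -1.000e-04 -1.000e-04] [ 0.9 -1.4 -2.1] [-0.188 -0.107  0.072] q6 0.466
```

Scaled: 2 degrees is 0.0222.

Request:
send_rows(rows="0 0 0.0111 0 0 0 -1; 0 0 0.0222 0 0 0 -1; 0 0 0.0222 0 0 0 -1")

```text
time: 21.42
eef_pos: [0.5237, -0.4016, 0.2856]
tcp_rot: [0.991, 0.131, -0.0, -0.0]
contact_force: [0.7, -2.3, -3.1]
opening: 0.233
finger_force: 25.6
```

```bash
python3 st.py
```

```text
21.425 [ 0.5237 -0.4016  0.2856] yaw 15.0 [ 9.914e-01  1.309e-01 -3.000e-04 -1.000e-04] [ 0.7 -2.3 -3.1] [-0.265 -0.147  0.597] q6 0.501
```

Scaled: -100 mm is -0.25, -80 mm is -0.2.

Request:
send_rows(rows="0 0 0 0 0 0 -0.5; 0 0 0 0 0 0 0; 0 0 0 0 0 0 0.2; 0 0 0 0 0 -0.025 0.3; 0 0 0 0 0 -0.0875 0.3; 0 0 0 -0.05 0 -0.2 0.3; 0 0 0 -0.1375 0 -0.25 0.3; 0 0 0 -0.1875 0 -0.25 0.3")

```text
time: 22.42
eef_pos: [0.4507, -0.422, 0.3899]
tcp_rot: [0.991, 0.13, 0.002, 0.003]
contact_force: [0.4, 0.5, -0.5]
opening: 0.648
finger_force: 0.0
```

```bash
python3 st.py; python3 - <<'E'
from h import *
c=ctrl.read_camera("wrist");a=ctrl.read_camera("scene");b=ctrl.read_camera("side")
save(c,"wend_full.png")
def f(c,P,r=30,s=6.5):
    u,v=proj(c,P)[0].astype(int); print(u,v); u=min(max(u,r),640-r);v=min(max(v,r),400-r); k=c["color"][v-r:v+r,u-r:u+r,::-1]; return cv2.resize(k,(390,390),interpolation=cv2.INTER_CUBIC)
P=[.524,-.4005,.27]
cv2.imwrite("pics/end.png",cv2.resize(np.hstack([f(a,P),f(c,P,100)]),(780,390)))
# flange rim fit at seated height
im=c["color"].astype(int); uv=proj(c,[.524,-.4005,.2606])[0].astype(int)
E
```

```text
22.425 [ 0.4507 -0.422   0.3899] yaw 15.0 [0.9915 0.1301 0.0016 0.0027] [ 0.4  0.5 -0.5] [0.011 0.102 0.037] q6 0.393
385 203
312 104
```

View pics/end.png

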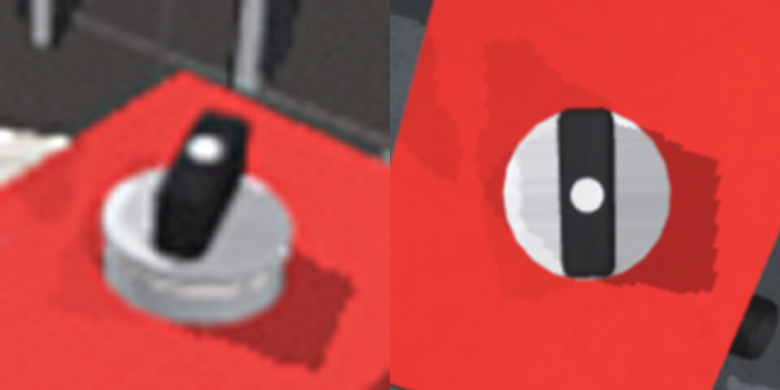

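```bash
python3 -c "
from plant import ctrl
print(ctrl.sign_off())"
```

```text
the job is handed in; nothing more can be done
None
```

The boiler cap is back on, dropped into its thread start and screwed forward about 81° to a hard stop that turned up at the same angle twice, then let go. Torque at the stop briefly read about 1.03 N m, right at the damage limit, and I backed it off at once. The job was handed in at about 22.6 s, and the sign-off gave no verdict.

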